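# Find the spice tin that rattles and hold it over the mortar

### The job

The steel ball for crushing seeds in the mortar lies loose in one of the three closed cream spice tins on the turntable; the other two do not rattle. Pick the tins up one at a time and shake each end to end in the air until you have the one that rattles (shake that one too, even if it is the last left), and leave the silent tins standing upright on the turntable. Carry the rattling tin over the mortar and finish while still holding it there, upright and motionless, centred a hand's breadth above the mortar's mouth; leave the glass jar, pestle, funnel and tea strainer alone.

Things in the scene. Friction and masses are not known exactly. Their poses are not given: they have to be found in the camera images.
- tin_a: oblong cream metal tin, thin blue band, black lid flush and shut; three alike: 110 mm long (x), 62 wide (y), 58 high (lid top 16), 0.1 to 0.49 kg, weight does not tell; origin at centre of underside. Any yaw, 110 mm from turntable centre, 60 mm clear of other tins. Grip across width, 40 N is safe. A ball (32 mm, 135 g) rolls 35 mm off centre if tipped endwise 0.4 rad
- tin_b: oblong cream metal tin, thin blue band, black lid flush and shut; three alike: 110 mm long (x), 62 wide (y), 58 high (lid top 16), 0.1 to 0.49 kg, weight does not tell; origin at centre of underside. Any yaw, 110 mm from turntable centre, 60 mm clear of other tins. Grip across width, 40 N is safe. A ball (32 mm, 135 g) rolls 35 mm off centre if tipped endwise 0.4 rad
- tin_c: oblong cream metal tin, thin blue band, black lid flush and shut; three alike: 110 mm long (x), 62 wide (y), 58 high (lid top 16), 0.1 to 0.49 kg, weight does not tell; origin at centre of underside. Any yaw, 110 mm from turntable centre, 60 mm clear of other tins. Grip across width, 40 N is safe. A ball (32 mm, 135 g) rolls 35 mm off centre if tipped endwise 0.4 rad
- turntable_top (a point): centre of the upper face of the lazy-susan's pine platter, 340 mm across with a 3 mm lip at the rim, top 34 mm above the shelf, on a grey bearing base; it stands left or right of the robot's centre line. The platter spins about its upright axis at a light push (0.03 N m) and stops by itself
- mortar_mouth (a point): centre of the mouth of the white ceramic mortar, level with its rim 85 mm above the shelf; outside 120 mm across at the rim, mouth 104 mm, 0.9 kg, free-standing, z up. It stands on the shelf on the other side from the turntable
- glass_jar: bystander: squat glass jar full of red-brown spice, black twist cap, 66 mm across, 74 mm high, standing at the middle of the turntable, a tin corner may come within 10 mm; origin at the centre of its underside
- pestle: bystander: white ceramic pestle, 141 mm long, 34 mm thick at the head, lying on the shelf about 120 mm beyond the mortar; origin under its middle, x along it
- funnel: bystander: green plastic funnel standing mouth down, 80 mm across, 75 mm high, about 125 mm nearer the robot than the mortar; origin at the centre of its underside
- strainer: bystander: steel tea strainer, bowl 72 mm across and 28 mm high with a handle 135 mm long along its x axis, lying on the shelf beyond the turntable and mortar; origin under the bowl
Things that resemble listed ones, but are neither listed nor needed, are in the scene too. There is more than one size of the part that bears mortar_mouth; the job needs the middle-sized.

How it is judged:
By the outcome, as a careful person would: the job done as asked, in the order asked, and still so for the second after the job is handed in, while the arm keeps its last pose, push and grip.
It also fails if it takes over 72 s, if anything falls off the work surface, if the arm or the gripper's body presses on something with over 40 N, if the wrist force passes 120 N, or if a joint passes its speed limit or range.

### The arm

A 6-joint arm with a two-finger parallel gripper is mounted at the origin on the work surface. World frame = base frame: x ahead of the robot, y to its left, z up, the work surface at z = 0. Lengths are in mm, angles in rad, forces in N, time in s.
With the tool pointing down it reaches from about 400 to 925 mm from the base axis. Payload 3.4 kg.
Tool frame: the origin (TCP) lies between the finger pads; the fingertips stand manip.tip_reach ahead of it and the grasp point (between the pads) lies 3 mm ahead of it (manip.tip_reach is the distance from the TCP to the fingertips, in mm); z points along the fingers, y is the line along which they close (so a half turn about z gives the same grasp; the last joint's range is limited). The gripper opens to 85 mm and grips with 20 to 120 N. Pads are 22 mm wide; open, the fingers measure 114 mm over their backs; the gripper's body (76 mm by 85 mm) begins 54 mm behind the grasp point. The pads swing forward as they close: fully open they stand 13 mm farther back than shut.
Start: joints at [-1.401, 0.307, 1.506, -0, 1.328, -0.073], TCP at [138.217, -558.146, 232.705] pointing down, gripper open.
Joint ranges: [-3.12, 3.12], [-1.05, 2.28], [0.14, 2.33], [-1.42, 4.57], [0.1, 2.73], [-2.68, 2.68]. Speed limits (rad/s): [2.57, 2.57, 3.14, 3.14, 3.14, 3.14].

### API

Orientations are given as a unit quaternion [x, y, z, w].
In Python, from cell import manip gives the robot as it stands.
- The arm moves only by the tool move_arm, never from a script. Its argument "moves" is a list of rows, each a list of 3 entries, a list of its own where there are three numbers: the finger opening in mm, from 0 to 85.4, then the shift along the tool's x, y, z in mm, then the turn about the tool's z in degrees. In form: [[claw, [tx, ty, tz], spin], ...]. A call has 1 to 10 rows; each row shifts and turns the commanded pose from where the row before left it, along the tool's axes as they then stand; what a row does not reach is not made up. A row lasts 1/10 s, in which the tool goes at most 50 mm and 8.59 degrees, less where a joint would pass 70% of its speed; a pose out of reach is approached as far as the arm can. A call with a gripper value outside its range is refused whole. The fingers move at their own pace and stop on an object; "force" is the grip in N (left out, the last holds). Time passes only in rows, so rows that do not move let the fingers close. It gives the time, the measured TCP pose, the force, the opening and the grip force at its end, in the units of the state.
- manip.observe(): the state, without advancing time (a new reading comes with each control period).
- manip.capture(name): name is "scene" or "top" or "wrist"; returns a dict with "color" (384x512x3 uint8, red, green, blue), "depth" (384x512 float32, mm along the optical axis (not along the pixel's ray), 0 where there is no reading), "camera_matrix" (3x3 intrinsics, pixels), "position" and "attitude" of the camera in the world; the wrist camera has in their place "mount" (4x4, takes a point from camera to tool coordinates, whose origin is the TCP and whose axes are the flange's). Camera axes: x right, y down, z forward; pixel columns grow to the right and rows downward; lengths in mm; the calibration is good to about 2 mm. A picture is of the moment at which its call begins: read the wrist's pose just before it.
- manip.sign_off(): hands the job in; it is judged then, once.
The state is a dict: "time_s": time; "joint_pos": joint angles; "qd": joint speeds; "joint_torque": joint torques, N m; "ee_pos": TCP position; "ee_rot": TCP orientation; "ft_force": force on the tool from outside, world axes, zero at the start; "wrist_torque": the same for the moment, N m; "grip_width": finger opening in mm; "grasp_force": force on a finger pad.
Only numpy, scipy, OpenCV 4.12 (cv2) and the standard library are available. Lean on these libraries where they do the work, as an engineer would, in place of code of your own. Each camera call takes 0.05 s, during which the arm holds its last target. There are 200 camera calls.

## Working session

There is one attempt and no reset: what is moved stays moved. The work goes in short steps, Python scripts to look and compute and a tool call to move; the robot and the scene stay as the last step left them, time stands still between calls to the robot, and variables do not carry over. Pictures are saved under pics/ and viewed, at most 10 in all, crops included, and the job is handed in when it is done.

Besides the shell and the picture viewer there is one more tool, called in YAML: its name, and indented under it one key for each argument. move_arm: Moves the arm, as the interface text tells. Its arguments: {"type":"object","properties":{"moves":{"type":"array","items":{"type":"array"}},"force":{"type":"number"}},"required":["moves"]}

```bash
ls; mkdir -p pics; python3 - <<'E'
from cell import manip
import cv2, numpy as np
s=manip.observe(); print(s, manip.tip_reach)
for n in("scene","top"):
    c=manip.capture(n); cv2.imwrite(f"pics/{n}0.png",c["color"][:,:,::-1]); np.savez(f"{n}0.npz",**{k:c[k] for k in c}); print(n,c["camera_matrix"],c["position"],c["attitude"])
E
```

```text
pics
{'time_s': 0.0, 'joint_pos': array([-1.40147189e+00,  3.07547833e-01,  1.50769067e+00, -3.74414580e-06,
        1.32841135e+00, -7.34580182e-02]), 'qd': array([-0.0009463 , -0.00057846, -0.00098027, -0.00123481,  0.00144264,
        0.00068743]), 'joint_torque': array([-5.38059357e-04, -4.57566047e+01, -2.51923817e+01, -1.16223682e-04,
        1.32050825e-02, -1.25794824e-05]), 'ee_pos': array([ 138.11075438, -557.43479256,  231.7889458 ]), 'ee_rot': array([ 9.92640548e-01,  1.21093699e-01, -5.11002016e-05, -1.02733527e-03]), 'ft_force': array([0.10559619, 0.44839444, 1.2812479 ]), 'wrist_torque': array([ 0.01409615, -0.0037729 , -0.0086067 ]), 'grasp_force': 0.0, 'grip_width': 85.01575141031496} 22.0
scene [[394.65749085   0.         256.6286573 ]
 [  0.         394.65749085 192.55173278]
 [  0.           0.           1.        ]] [1268.68374252 -642.90031495  652.12595271] [ 0.80450118  0.3620887  -0.19984892 -0.42629806]
top [[482.31927207   0.         253.24219721]
 [  0.         482.31927207 201.37487268]
 [  0.           0.           1.        ]] [ 458.89267136  -76.25525205 1088.82698873] [-0.69677782  0.71432926 -0.04399345  0.0479474 ]
```

View pics/top0.png

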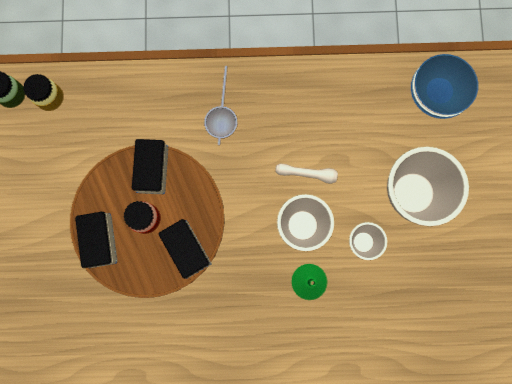

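View pics/scene0.png

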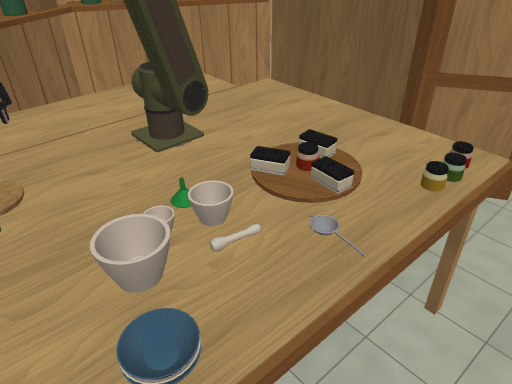

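The top view shows three black-lidded tins at px (150,166), (96,239) and (184,248) around the jar at (141,217). The middle mortar is at (306,222), with the funnel at (310,282) and pestle at (306,173). The scene view confirms this layout.

```bash
cat > h.py <<'E'
import numpy as np, cv2
from scipy.spatial.transform import Rotation as R
def ld(n): return dict(np.load(n))
def cloud(c,T=None):
    K=c["camera_matrix"];d=c["depth"];v,u=np.indices(d.shape)
    p=np.stack([(u-K[0,2])/K[0,0]*d,(v-K[1,2])/K[1,1]*d,d],-1)
    if T is None: return p@R.from_quat(c["attitude"]).as_matrix().T+c["position"]
    return p@T[:3,:3].T+T[:3,3]
def ray(c,uv,z):
    K=c["camera_matrix"];uv=np.atleast_2d(uv).astype(float)
    r=np.c_[(uv-K[[0,1],2])/K[0,0],np.ones(len(uv))]@R.from_quat(c["attitude"]).as_matrix().T
    return c["position"]+r*((z-c["position"][2])/r[:,2])[:,None]
def rect(p):
    (cx,cy),(w,h),a=cv2.minAreaRect(p[:,:2].astype(np.float32))
    if w<h: w,h,a=h,w,a+90
    return np.round([cx,cy,w,h,(a+90)%180-90],1)
def tins(P,col,zlo=82,zhi=103):
    m=((P[...,2]>zlo)&(P[...,2]<zhi)&(col.max(-1)<75)).astype(np.uint8)
    n,l,st,_=cv2.connectedComponentsWithStats(m)
    for i in range(1,n):
        if st[i,4]>120:
            q=P[l==i]; print("blk",st[i,4],rect(q),"z",np.median(q[:,2]).round(1))
E
python3 - <<'E'
from h import *
for n in("top","scene"):
    c=ld(n+"0.npz");P=cloud(c);print(n);tins(P,c["color"])
    # shelf
    print("shelf z",np.median(P[(P[...,0]>300)&(P[...,0]<800)&(abs(P[...,1])<20)][:,2]))
    z=P[...,2]; col=c["color"].astype(int)
    # mortar rim
    m=((z>80)&(z<91)&(col.min(-1)>140)&(P[...,0]<900)).astype(np.uint8)
    k,l,st,_=cv2.connectedComponentsWithStats(m)
    for i in range(1,k):
        if st[i,4]>60:
            q=P[l==i]; print("rim",st[i],rect(q),cv2.minEnclosingCircle(q[:,:2].astype(np.float32)),np.median(q[:,2]))
    m=(z>29)&(z<39)&(P[...,1]>50)&(P[...,0]<750)
    q=P[m];print("platter",cv2.minEnclosingCircle(q[:,:2].astype(np.float32)),np.median(q[:,2]))
E
```

```text
top
blk 1515 [674.1 149.1 110.5  63.3  -3.8] z 91.3
blk 1599 [519.2 263.6 110.8  63.9   8.6] z 91.5
blk 1602 [496.   74.7 110.7  62.8  29. ] z 91.6
shelf z 0.7310238800757816
rim [277 195  57  56 607] [ 544.2 -179.8  116.7  116.2  -47. ] ((544.0523071289062, -179.90199279785156), 59.17723083496094) 84.5804842264422
platter ((564.2395629882812, 164.11404418945312), 170.17385864257812) 33.786718199724646
scene
blk 187 [ 38.7 -22.5 124.9  57.   60.5] z 91.7
blk 371 [521.9 262.4 107.7  64.9   8. ] z 91.9
blk 449 [498.3  74.9 107.9  65.1  28. ] z 91.8
blk 540 [676.1 148.6 111.   64.8  -4.3] z 92.0
shelf z 1.22272672695766
rim [188 181  45  25 222] [ 545.1 -180.5  115.2  114.6  -41.7] ((543.9867553710938, -180.52597045898438), 59.22488784790039) 85.07121800613851
rim [120 226  28  11 124] [ 553.9 -399.7   60.    14.5   65.2] ((556.0980224609375, -400.78363037109375), 30.08066177368164) 85.24691542697076
platter ((-502.5124206542969, 1084.4989013671875), 1580.505126953125) 34.71537308793097
```

move_arm:
  moves:
    - [85, [0, 0, 0], -7.3]
    - [85, [0, 0, 0], -7.3]
    - [85, [42.2, -17.8, 0], 0]
    - [85, [42.2, -17.8, 0], 0]
    - [85, [42.2, -17.8, 0], 0]
    - [85, [42.2, -17.8, 0], 0]
    - [85, [42.2, -17.8, 0], 0]
    - [85, [42.2, -17.8, 0], 0]
    - [85, [42.2, -17.8, 0], 0]
  force: 40

```text
time_s: 1.0
ee_pos: [338.9, -305.9, 232.5]
ee_rot: [0.969, 0.246, -0.0, -0.0]
ft_force: [0.8, -0.0, 0.5]
grip_width: 85.0
grasp_force: 0.0
```

move_arm:
  moves:
    - [85, [35.8, -29, 0], 0]
    - [85, [35.8, -29, 0], 0]
    - [85, [35.8, -29, 0], 0]
    - [85, [35.8, -29, 0], 0]
    - [85, [35.8, -29, 0], 0]
    - [85, [35.8, -29, 0], 0]
    - [85, [35.8, -29, 0], 0]
    - [85, [35.8, -29, 0], 0]
    - [85, [35.8, -29, 0], 0]
    - [85, [0, 0, 0], 0]

```text
time_s: 2.0
ee_pos: [498.9, 80.5, 232.4]
ee_rot: [0.969, 0.249, 0.001, -0.001]
ft_force: [-0.6, -1.2, -0.6]
grip_width: 84.5
grasp_force: 0.0
```

```bash
cat >> h.py <<'E'
def phi(s):
    x=R.from_quat(s["ee_rot"]).as_matrix()[:,0]; return np.degrees(np.arctan2(x[1],x[0]))
def go(s,x,y,z,f=None):
    """shift in tool axes (after turning to f deg) and the turn needed"""
    p=phi(s); f=p if f is None else f; a=np.radians(f); v=np.array([x,y,z])-s["ee_pos"]
    print("at",s["ee_pos"].round(1),"phi",round(p,2),"shift",np.round([v[0]*np.cos(a)+v[1]*np.sin(a),v[0]*np.sin(a)-v[1]*np.cos(a),-v[2]],1),"spin",round(p-f,1),"t",s["time_s"])
def wrist(m):
    s=m.observe();c=m.capture("wrist");T=np.eye(4);T[:3,:3]=R.from_quat(s["ee_rot"]).as_matrix();T[:3,3]=s["ee_pos"]
    return s,c,cloud(c,T@c["mount"])
E
python3 - <<'E'
from h import *
from cell import manip
s,c,P=wrist(manip); tins(P,c["color"]); go(s,497,75,70,28.5)
cv2.imwrite("pics/w1.png",c["color"][:,:,::-1]); print(s["ft_force"],s["wrist_torque"])
E
```

```text
blk 9558 [517.7 262.6 108.1  62.6   8.3] z 91.2
blk 842 [621.8 136.6  45.7  18.7 -62.4] z 90.5
blk 7865 [496.   75.6 109.3  62.5  28.9] z 91.3
at [498.9  80.5 232.4] phi 28.83 shift [ -4.2   3.9 162.4] spin 0.3 t 2.0
[-0.63939469 -1.24034516 -0.56450546] [-0.05317668 -0.00373275 -0.04042693]
```

move_arm:
  moves:
    - [85, [0, 0, 40], 0]
    - [85, [0, 0, 40], 0]
    - [85, [0, 0, 30], 0]
    - [85, [0, 0, 20], 0]
    - [85, [0, 0, 20], 0]
    - [85, [0, 0, 12], 0]
    - [85, [0, 0, 0], 0]
    - [85, [0, 0, 0], 0]

```text
time_s: 2.85
ee_pos: [496.3, 74.5, 70.7]
ee_rot: [0.969, 0.246, -0.001, 0.0]
ft_force: [-0.1, 1.1, 0.3]
grip_width: 84.8
grasp_force: 0.0
```

move_arm:
  moves:
    - [58, [0, 0, 0], 0]
    - [58, [0, 0, 0], 0]
    - [58, [0, 0, 0], 0]
    - [58, [0, 0, 0], 0]
    - [58, [0, 0, 0], 0]
    - [50, [0, 0, 0], 0]
  force: 40

```text
time_s: 3.45
ee_pos: [497.6, 75.4, 72.0]
ee_rot: [0.969, 0.246, 0.001, 0.0]
ft_force: [-1.8, -0.5, 5.5]
grip_width: 61.1
grasp_force: 43.9
```

```bash
python3 - <<'E'
from h import *
from cell import manip
s=manip.observe(); go(s,496.5,75,70,28.7); print(s)
E
```

```text
at [497.6  75.4  72. ] phi 28.52 shift [-1.1 -0.2  2. ] spin -0.2 t 3.45
{'time_s': 3.45, 'joint_pos': array([ 6.66263049e-02,  3.91750934e-01,  1.86313063e+00, -4.17138966e-04,
        8.84531292e-01,  1.13986030e+00]), 'qd': array([-0.00076986, -0.00101714,  0.0009704 , -0.00058147, -0.00084078,
       -0.00030193]), 'joint_torque': array([ 5.37900031e-01, -3.99844837e+01, -1.61805081e+01,  1.61282318e-01,
       -4.75682952e-01, -5.88795607e-03]), 'ee_pos': array([497.58366789,  75.37553898,  72.0172563 ]), 'ee_rot': array([9.69180152e-01, 2.46350603e-01, 1.04261023e-03, 3.56259165e-04]), 'ft_force': array([-1.83763305, -0.48202507,  5.48548615]), 'wrist_torque': array([ 0.01337784,  0.25771298, -0.00811819]), 'grasp_force': 43.88082414865494, 'grip_width': 61.08378724006894}
```

move_arm:
  moves:
    - [50, [0, 0, -10], 0]
    - [50, [0, 0, -25], 0]
    - [50, [0, 0, -35], 0]
    - [50, [0, 0, -35], 0]
    - [50, [0, 0, -25], 0]
    - [50, [0, 0, -10], 0]
    - [50, [0, 0, 0], 0]
    - [50, [0, 0, 0], 0]
    - [50, [0, 0, 0], 0]

```text
time_s: 4.35
ee_pos: [495.3, 75.4, 208.8]
ee_rot: [0.969, 0.246, -0.002, -0.0]
ft_force: [-1.1, 0.7, -5.6]
grip_width: 61.1
grasp_force: 46.1
```

```bash
cat > rec.py <<'E'
from h import *
from cell import manip
import sys
out=[]
for i in range(int(sys.argv[1])):
    s=manip.observe(); M=R.from_quat(s["ee_rot"]).as_matrix()
    print("%.2f"%s["time_s"],"pos",s["ee_pos"].round(1),"F",(M.T@s["ft_force"]).round(2),"T",(M.T@s["wrist_torque"]).round(4),"w",s["grip_width"].round(1),s["grasp_force"].round(0))
    manip.capture("wrist")
E
python3 rec.py 6
```

```text
Traceback (most recent call last):
  File "rec.py", line 7, in <module>
    print("%.2f"%s["time_s"],"pos",s["ee_pos"].round(1),"F",(M.T@s["ft_force"]).round(2),"T",(M.T@s["wrist_torque"]).round(4),"w",s["grip_width"].round(1),s["grasp_force"].round(0))
                                                                                                                                  ^^^^^^^^^^^^^^^^^^^^^
AttributeError: 'float' object has no attribute 'round'
```

```bash
sed -i 's/s\["grip_width"\].round(1),s\["grasp_force"\].round(0)/round(s["grip_width"],1),round(s["grasp_force"])/' rec.py; python3 rec.py 8
```

```text
4.35 pos [495.3  75.4 208.8] F [-0.56 -1.13  5.6 ] T [-0.0216  0.0175 -0.0138] w 61.1 46
4.40 pos [495.5  75.4 208.9] F [-0.2  -0.96  4.56] T [ 0.0008 -0.0126  0.0304] w 60.6 46
4.45 pos [495.8  75.4 209.1] F [-0.39  0.03  4.59] T [ 0.0112  0.0068 -0.0065] w 61.1 46
4.50 pos [496.   75.4 209.3] F [-0.26  0.94  3.98] T [ 0.0047 -0.0016 -0.0251] w 60.8 46
4.55 pos [496.3  75.4 209.5] F [-0.38  0.02  4.02] T [ 0.0311 -0.0271  0.0589] w 61.0 46
4.60 pos [496.5  75.5 209.8] F [0.52 0.23 5.32] T [0.0206 0.0084 0.0209] w 61.1 46
4.65 pos [496.6  75.5 210. ] F [ 1.01 -0.29  4.19] T [-0.0054 -0.0703 -0.0113] w 61.1 46
4.70 pos [496.7  75.5 210.3] F [ 0.59 -0.13  4.09] T [ 0.019   0.0308 -0.0371] w 61.0 46
```

move_arm:
  moves:
    - [50, [25, 0, 0], 0]
    - [50, [-25, 0, 0], 0]
    - [50, [-25, 0, 0], 0]
    - [50, [25, 0, 0], 0]
    - [50, [25, 0, 0], 0]
    - [50, [-25, 0, 0], 0]
    - [50, [-25, 0, 0], 0]
    - [50, [25, 0, 0], 0]

```text
time_s: 5.55
ee_pos: [487.6, 73.3, 208.6]
ee_rot: [0.969, 0.246, -0.007, -0.0]
ft_force: [-0.8, -0.5, -6.0]
grip_width: 61.2
grasp_force: 46.0
```

```bash
python3 rec.py 16
```

```text
5.55 pos [487.6  73.3 208.6] F [-0.82  0.06  6.02] T [-0.0156  0.0022 -0.033 ] w 61.2 46
5.60 pos [497.8  76.4 210.2] F [6.2  1.   4.11] T [-0.0394  0.5083  0.0161] w 61.0 46
5.65 pos [499.   76.1 211. ] F [0.81 1.7  4.05] T [-0.0398  0.0062  0.0272] w 61.3 46
5.70 pos [498.2  75.7 211. ] F [-0.07 -0.58  5.35] T [0.0213 0.0103 0.0102] w 60.9 46
5.75 pos [497.3  75.5 210.8] F [-1.23 -0.31  5.36] T [ 0.0162 -0.0347 -0.0287] w 61.3 46
5.80 pos [496.8  75.4 210.7] F [-0.36 -0.48  4.76] T [-0.02   -0.0001  0.0458] w 61.1 46
5.85 pos [496.6  75.4 210.7] F [-0.81 -0.61  5.33] T [ 0.008  -0.0144  0.034 ] w 60.8 46
5.90 pos [496.5  75.4 210.7] F [-1.07  0.54  4.1 ] T [ 0.0238 -0.0646 -0.0322] w 60.9 46
5.95 pos [496.5  75.3 210.7] F [0.55 0.74 5.23] T [ 0.0089 -0.0152  0.0072] w 60.7 46
6.00 pos [496.5  75.4 210.7] F [0.09 0.19 5.09] T [-0.026  -0.0297  0.0146] w 61.2 46
6.05 pos [496.6  75.4 210.7] F [ 0.33 -0.46  5.57] T [-0.0178 -0.0088  0.0051] w 60.8 46
6.10 pos [496.6  75.4 210.7] F [-0.15 -0.48  4.84] T [-0.0123 -0.0126 -0.0327] w 61.2 46
6.15 pos [496.7  75.4 210.7] F [-1.6  -0.62  3.78] T [ 0.0195  0.013  -0.0474] w 61.1 46
6.20 pos [496.7  75.4 210.7] F [-0.16 -0.28  5.29] T [0.0487 0.0056 0.0315] w 61.4 46
6.25 pos [496.7  75.4 210.7] F [ 0.58 -0.55  6.05] T [0.0448 0.0202 0.0123] w 61.1 46
6.30 pos [496.8  75.5 210.7] F [-0.6  -0.55  4.42] T [-0.0125 -0.     -0.0152] w 60.8 46
```

move_arm:
  moves:
    - [50, [40, 0, 0], 0]
    - [50, [40, 0, 0], 0]

```text
time_s: 6.55
ee_pos: [567.0, 113.6, 210.9]
ee_rot: [0.969, 0.246, -0.0, 0.0]
ft_force: [1.3, 0.5, -4.6]
grip_width: 60.9
grasp_force: 46.1
```

```bash
python3 rec.py 14
```

```text
6.55 pos [567.  113.6 210.9] F [1.44 0.17 4.59] T [-0.0746  0.1599 -0.0102] w 60.9 46
6.60 pos [575.7 117.3 211.2] F [9.03 1.22 3.12] T [-0.0797  0.5034 -0.0307] w 61.3 46
6.65 pos [573.1 116.  211. ] F [-0.4   0.14  4.94] T [-0.0169  0.0363  0.0424] w 61.4 46
6.70 pos [569.8 114.8 210.5] F [-0.16  0.01  5.73] T [-0.0376 -0.0486 -0.0004] w 60.9 46
6.75 pos [567.7 114.  210.1] F [-1.03  0.93  4.79] T [ 0.0193 -0.0561  0.0378] w 60.8 46
6.80 pos [566.5 113.6 210.1] F [-0.01  0.55  4.8 ] T [ 0.05   -0.0319 -0.0091] w 60.8 46
6.85 pos [566.  113.4 210.1] F [-0.09  0.37  4.69] T [ 0.043   0.0013 -0.0393] w 61.1 46
6.90 pos [565.9 113.3 210.4] F [ 1.02 -0.65  4.61] T [0.0005 0.1173 0.0122] w 61.2 46
6.95 pos [566.  113.3 210.5] F [-0.05  0.43  5.16] T [-0.0197 -0.0556 -0.0309] w 60.7 46
7.00 pos [566.1 113.2 210.7] F [ 0.99 -0.31  4.47] T [-0.0124 -0.0142 -0.0776] w 60.8 46
7.05 pos [566.3 113.3 210.8] F [-0.93  0.3   4.86] T [ 0.0238 -0.0604  0.0449] w 60.8 46
7.10 pos [566.4 113.3 210.9] F [0.65 0.24 4.44] T [0.0264 0.0112 0.0591] w 61.2 46
7.15 pos [566.6 113.4 210.9] F [-0.07 -0.25  4.56] T [-0.0305 -0.0503 -0.0048] w 61.2 46
7.20 pos [566.8 113.4 211. ] F [0.77 0.52 3.62] T [-0.053  -0.0225  0.0086] w 60.8 46
```

move_arm:
  moves:
    - [50, [-40, 0, 0], 0]
    - [50, [-40, 0, 0], 0]

```text
time_s: 7.45
ee_pos: [496.8, 75.3, 210.6]
ee_rot: [0.969, 0.247, 0.0, 0.0]
ft_force: [-1.2, 0.5, -4.8]
grip_width: 60.8
grasp_force: 46.1
```

```bash
python3 rec.py 14
```

```text
7.45 pos [496.8  75.3 210.6] F [-0.78 -1.    4.82] T [-0.0323 -0.1052  0.0056] w 60.8 46
7.50 pos [486.8  72.3 209.3] F [-8.7  -1.31  6.38] T [ 0.0605 -0.5475 -0.027 ] w 61.0 46
7.55 pos [489.6  73.6 209.6] F [-0.94 -0.52  4.86] T [ 0.0653 -0.0869  0.0159] w 61.5 46
7.60 pos [493.3  74.5 210.5] F [0.9  0.57 4.74] T [-0.024  -0.0005  0.0104] w 61.2 46
7.65 pos [496.   75.1 211.1] F [1.09 1.05 4.23] T [-0.0045  0.0115 -0.0143] w 60.9 46
7.70 pos [497.4  75.4 211.4] F [0.16 0.33 5.21] T [-0.0224  0.0425 -0.0021] w 61.2 46
7.75 pos [498.1  75.6 211.4] F [ 0.37 -0.62  4.04] T [-0.0056  0.081  -0.0452] w 60.9 46
7.80 pos [498.2  75.7 211.3] F [ 0.08 -0.42  5.62] T [-0.0395  0.1287 -0.0153] w 60.9 46
7.85 pos [498.2  75.8 211.1] F [ 0.58 -0.45  4.23] T [ 0.0345  0.0802 -0.0379] w 60.8 46
7.90 pos [498.1  75.8 210.9] F [0.09 0.02 4.19] T [-0.0083  0.089   0.0268] w 61.0 46
7.95 pos [497.9  75.8 210.8] F [0.53 0.15 4.96] T [-0.0538  0.1009 -0.0223] w 61.0 46
8.00 pos [497.6  75.8 210.7] F [-1.1  -0.12  4.41] T [ 0.0053  0.0806 -0.0498] w 61.2 46
8.05 pos [497.5  75.7 210.6] F [ 0.13 -0.47  4.82] T [0.0583 0.0871 0.0044] w 61.2 46
8.10 pos [497.3  75.7 210.6] F [0.24 0.52 4.81] T [0.0167 0.0756 0.0128] w 60.7 46
```

move_arm:
  moves:
    - [50, [40, 0, 0], 0]
    - [50, [40, 0, 0], 0]
    - [50, [0, 0, 0], 0]
    - [50, [0, 0, 0], 0]
    - [50, [0, 0, 0], 0]

```text
time_s: 8.65
ee_pos: [566.0, 113.5, 210.0]
ee_rot: [0.969, 0.246, -0.001, -0.0]
ft_force: [1.1, 0.1, -4.9]
grip_width: 61.1
grasp_force: 46.2
```

```bash
python3 rec.py 10
```

```text
8.65 pos [566.  113.5 210. ] F [1.03 0.44 4.88] T [-0.0308  0.0664 -0.0061] w 61.1 46
8.70 pos [565.9 113.3 210.3] F [-0.21  0.34  5.51] T [-0.0807 -0.0135 -0.024 ] w 61.3 46
8.75 pos [565.9 113.3 210.5] F [-0.54  0.35  3.89] T [-0.0048 -0.0553  0.0441] w 61.1 46
8.80 pos [566.1 113.2 210.6] F [-0.26  0.11  5.28] T [ 0.0371 -0.0754  0.0255] w 60.9 46
8.85 pos [566.2 113.3 210.8] F [0.46 0.1  4.7 ] T [ 0.0186 -0.0609 -0.0144] w 61.1 46
8.90 pos [566.4 113.3 210.8] F [0.18 0.02 5.06] T [ 0.0258  0.009  -0.0293] w 60.8 46
8.95 pos [566.6 113.3 210.9] F [0.7  0.15 3.86] T [-0.0099 -0.036   0.0032] w 60.9 46
9.00 pos [566.8 113.4 211. ] F [-0.14 -0.16  4.21] T [ 0.0152 -0.068  -0.1004] w 60.9 46
9.05 pos [566.9 113.5 210.9] F [0.81 0.34 4.24] T [-0.0006 -0.1044  0.0248] w 61.2 46
9.10 pos [567.  113.5 210.9] F [-0.21 -0.44  4.66] T [ 0.024  -0.026   0.0552] w 61.5 46
```

move_arm:
  moves:
    - [50, [-40, 0, 0], 0]
    - [50, [-40, 0, 0], 0]
    - [50, [0, 0, 0], 0]
    - [50, [0, 0, 0], 0]
    - [50, [0, 0, 0], 0]

```text
time_s: 9.65
ee_pos: [498.1, 75.7, 211.4]
ee_rot: [0.969, 0.246, 0.001, 0.0]
ft_force: [0.2, 0.7, -3.6]
grip_width: 61.0
grasp_force: 46.1
```

```bash
python3 rec.py 10; python3 - <<'E'
from h import *
from cell import manip
for n in("top","scene"):
    c=manip.capture(n); tins(cloud(c),c["color"],80,105); cv2.imwrite(f"pics/{n}1.png",c["color"][:,:,::-1])
E
```

```text
9.65 pos [498.1  75.7 211.4] F [ 0.52 -0.53  3.65] T [-0.0057  0.0513 -0.0057] w 61.0 46
9.70 pos [498.2  75.7 211.2] F [1.34 0.42 5.34] T [0.0182 0.0783 0.0236] w 60.9 46
9.75 pos [498.2  75.8 211.1] F [ 1.06 -0.34  4.77] T [-0.0006  0.0503  0.0253] w 60.9 46
9.80 pos [498.1  75.8 210.9] F [-0.49  0.07  4.48] T [0.0363 0.0034 0.013 ] w 60.9 46
9.85 pos [497.9  75.8 210.8] F [0.03 0.22 4.17] T [0.0992 0.0438 0.0025] w 61.0 46
9.90 pos [497.7  75.8 210.7] F [ 0.74 -0.44  5.07] T [-0.0235  0.0377  0.0128] w 60.7 46
9.95 pos [497.5  75.7 210.6] F [ 1.15 -0.16  5.25] T [ 0.0403  0.0893 -0.0026] w 61.0 46
10.00 pos [497.3  75.7 210.6] F [0.98 0.12 3.88] T [-0.008   0.0575  0.005 ] w 61.2 46
10.05 pos [497.1  75.7 210.6] F [-0.19  0.68  5.  ] T [-0.0397  0.0708  0.0301] w 61.4 46
10.10 pos [497.1  75.6 210.6] F [ 0.47 -0.23  4.67] T [-0.0186  0.0487  0.0391] w 61.3 46
blk 1450 [674.1 150.1 110.8  63.7  -3.6] z 91.3
blk 227 [ 38.9 -20.6 126.7  53.6  63. ] z 92.8
blk 384 [520.7 262.9 109.4  67.2   7.4] z 92.0
blk 543 [674.9 150.1 111.3  65.5  -3.8] z 92.1
```

The ball is in this tin: the moment swings by about 0.10 N m with shake direction, where a 135 g ball shifting ±35 mm would give 0.093 N m. Next I carry it to the mortar.

move_arm:
  moves:
    - [50, [-4, 12.3, 0], 0]
    - [50, [-8, 24.7, -2], 0]
    - [50, [-8, 24.7, 0], 0]
    - [50, [-12, 37, 0], 0]
    - [50, [-12, 37, 0], 0]
    - [50, [-12, 37, 0], 0]
    - [50, [-8, 24.7, 0], 0]
    - [50, [-8, 24.7, 0], 0]
    - [50, [-4, 12.3, 0], 0]
    - [50, [-4, 12.3, 0], 0]

```text
time_s: 11.25
ee_pos: [544.0, -180.7, 212.5]
ee_rot: [0.969, 0.246, -0.0, -0.0]
ft_force: [0.3, 0.0, -4.4]
grip_width: 60.9
grasp_force: 46.2
```

move_arm:
  moves:
    - [50, [0, 0, 0], 0]
    - [50, [0, 0, 0], 0]
    - [50, [0, 0, 0], 0]
    - [50, [0, 0, 0], 0]
    - [50, [0, 0, 0], 0]
    - [50, [0, 0, 0], 0]
    - [50, [0, 0, 0], 0]
    - [50, [0, 0, 0], 0]

```text
time_s: 12.05
ee_pos: [544.3, -179.4, 212.7]
ee_rot: [0.969, 0.246, 0.0, 0.0]
ft_force: [0.4, 0.8, -5.1]
grip_width: 61.0
grasp_force: 46.2
```

```bash
python3 - <<'E'
from h import *
from cell import manip
s=manip.observe(); go(s,544,-180,213)
for n in("top","scene"):
    c=manip.capture(n); P=cloud(c); tins(P,c["color"]); print(n)
    m=(P[...,2]>165)&(P[...,2]<236)&(abs(P[...,0]-544)<75)&(abs(P[...,1]+180)<75); cr=(c["color"].min(-1)>130)
    q=P[m&cr]; print("cream",len(q),"z",np.percentile(q[:,2],[1,99]) if len(q) else 0, "ctr",rect(q) if len(q) else 0)
    q=P[m&(c["color"].max(-1)<75)]; print("dark",len(q),rect(q))
    cv2.imwrite(f"pics/{n}2.png",c["color"][:,:,::-1])
s,c,P=wrist(manip); m=(P[...,2]>218)&(P[...,2]<240)&(c["color"].max(-1)<75); q=P[m]; print("wrist lid",len(q),rect(q)); A=np.c_[q[:,:2]-q[:,:2].mean(0),np.ones(len(q))]; print(np.linalg.lstsq(A,q[:,2],rcond=None)[0])
cv2.imwrite("pics/w2.png",c["color"][:,:,::-1])
E
```

```text
at [ 544.3 -179.4  212.7] phi 28.52 shift [-0.6  0.4 -0.3] spin 0.0 t 12.05
blk 1502 [674.2 149.9 110.5  62.6  -3.7] z 91.5
blk 1583 [518.4 262.7 110.2  64.5   8.5] z 91.3
top
cream 3 z [178.93464356 184.07896487] ctr [ 5.003e+02 -1.696e+02  3.500e+01  2.000e-01  2.910e+01]
dark 496 [ 543.8 -179.5  108.7   60.4   29. ]
blk 193 [ 40.4 -17.1 126.3  55.8  68.4] z 92.4
blk 372 [521.2 261.  108.5  65.   10.3] z 92.0
blk 532 [676.6 149.2 109.2  63.5  -3.9] z 92.1
scene
cream 66 z [188.82315245 217.89930458] ctr [ 564.1 -197.6  114.3   41.4   50.7]
dark 591 [ 547.8 -185.4  110.3   79.6   30.2]
wrist lid 30174 [ 549.4 -177.    97.4   88.2   28.4]
[-9.63351252e-03 -3.53143719e-03  2.31869130e+02]
```

View pics/scene2.png

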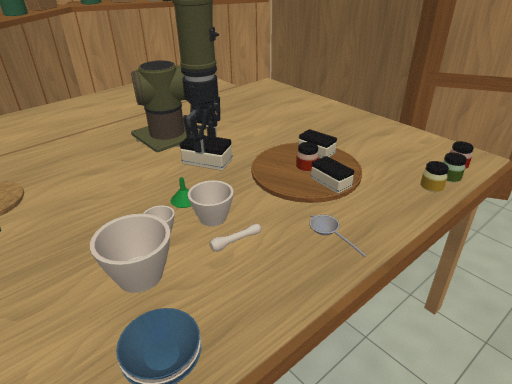

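View pics/w2.png

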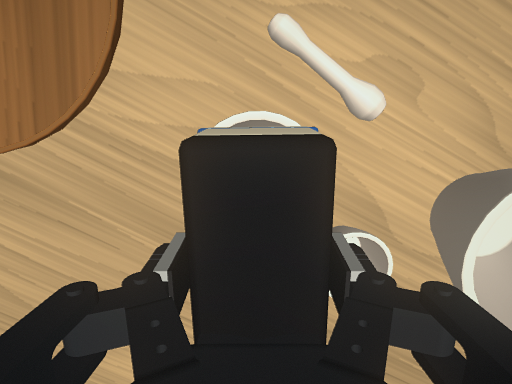

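The scene view shows the tin at px (206,152), held level above the middle mortar at (211,203), with the other two tins standing on the platter. The wrist view shows the lid at (260,240), square between the pads, with the mortar behind it. The tin is within 1 mm of centre, about 89 mm above the mouth and level to 0.01 rad.

```bash
python3 -c "
from cell import manip
print(abs(manip.observe()['qd']).max()); print(manip.sign_off())"
```

```text
0.0021722448940070613
the job is handed in; nothing more can be done
None
```

The first tin I shook rattled, so I handed the job in with that tin held upright and still, centred about 89 mm above the middle-sized mortar's mouth, and left the other two unshaken and standing upright on the turntable.

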